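# Tighten the turntable's lock ring with the pin spanner

## Robot

A 7-joint arm with a two-finger parallel gripper is mounted at the origin on the work surface. World frame = base frame: x ahead of the robot, y to its left, z up, the work surface at z = 0. Lengths are in m, angles in rad, forces in N, time in s.
With the tool pointing down it reaches from about 0.425 to 0.825 m from the base axis. Payload 3.6 kg.
Tool frame: the origin (TCP) lies where the fingers leave the gripper's body, on its centre line; the fingertips stand 73 mm ahead of it and the grasp point (between the pads) lies 54 mm ahead of it; z points along the fingers, y is the line along which they close (so a half turn about z gives the same grasp; the last joint's range is limited). The gripper opens to 85 mm and grips with 20 to 120 N. Pads are 22 mm wide; open, the fingers measure 114 mm over their backs; the gripper's body (76 mm by 85 mm) begins 54 mm behind the grasp point. The pads swing forward as they close: fully open they stand 13 mm farther back than shut.
Start: joints at [-1.139, 0.615, -0.013, 1.423, 0.008, 1.103, -0.04], TCP at [0.287, 0.583, 0.304] pointing down, gripper open.
Joint ranges: [-3.12, 3.12], [-0.3, 2.06], [-1.34, 1.32], [0.26, 2.42], [-1.36, 4.5], [0.01, 1.98], [-2.84, 2.84]. Speed limits (rad/s): [2.79, 2.79, 3.14, 3.14, 3.14, 3.14, 3.14].

## Interface

Orientations are given as a unit quaternion [x, y, z, w].
In Python, from station import arm, snapshot, camera_info, ticket gives the robot as it stands. Calls block until the motion is done:
- arm.movep(position, orientation): joint-space move of the TCP to a pose.
- arm.line_to(position, velocity=0.15, ori=None): straight line of the TCP; ori=None keeps the orientation; velocity is the mean speed in m/s.
- arm.move_j(angles): joint-space move.
- arm.move_gripper(opening, effort=None): opening from 0.0 (shut) to 1.0 (fully open); effort is the grip in N (None keeps the last); returns when the fingers have stopped.
- arm.pause(seconds).
- arm.ik(position, orientation): joint angles nearest the present ones, or None.
- snapshot(name): name is "side" or "top" or "wrist"; returns the picture (420x560x3 uint8, blue, green, red); there is no depth.
- camera_info(name): a dict with "fx", "fy", "cx", "cy" (pixels), "dist_coeffs" ([k1, k2, p1, p2, k3] as OpenCV has them; the pictures are not rectified), "R" (3x3) and "t" (3): a world point X has camera coordinates R X + t; the wrist camera has in their place "T_tool_cam" (4x4, takes a point from camera to tool coordinates, whose origin is the TCP and whose axes are the flange's). Camera axes: x right, y down, z forward; pixel columns grow to the right and rows downward; lengths in m; the calibration is good to about 2 mm. A picture is of the moment at which its call begins: read the wrist's pose just before it. camera_info takes no time and is no camera call.
A pose or a line that the arm cannot do raises arm.MotionError and nothing moves.
- ticket.finish_job(): hands the job in; it is judged then, once.
Readings, each from a call of its own:
- arm.read_time(): time.
- arm.read_joint_positions(): joint angles.
- arm.read_dq(): joint speeds.
- arm.read_effort(): joint torques, N m.
- arm.read_tool_pos(): TCP position.
- arm.read_eef_rot(): TCP orientation.
- arm.read_ft_force(): force on the tool from outside, world axes, zero at the start.
- arm.read_wrist_torque(): the same for the moment, N m.
- arm.read_opening(): opening from 0.0 (shut) to 1.0 (fully open).
- arm.read_finger_force(): force on a finger pad.
Only numpy, scipy, OpenCV 4.12 (cv2) and the standard library are available. Lean on these libraries where they do the work, as an engineer would, in place of code of your own. Each camera call takes 0.05 s, during which the arm holds its last target. There are 200 camera calls.

## Task

Pick up the pin spanner, put both of its pins well into two opposite holes of the lock ring on the welding turntable and turn the ring clockwise (seen from above) all the way to its stop, using only the spanner to turn it. Then lower the spanner gently into the shallow tool tray so that it stands on its pins and tail on the tray floor, wholly inside the walls, and let it go. Leave the other tools and stock where they lie.

Things in the scene. Friction and masses are not known exactly. Their poses are not given: they have to be found in the camera images.
- spanner: Loose bare-steel face pin spanner, 191 mm long, 84 wide, 31 tall, 0.36 kg, standing level on two pins and a tail foot. Origin: under the middle of the grip (centre of mass), at the level of the pin tips. +x runs to the head. Handle bar: 18 mm wide (y), x=-92 to +38, z=17 to 31 mm. Head: open fork, x=+30 to +95, z=16 to 28 mm. Starts left or right of the turntable at any yaw, between bar and wrench.
- pin_a (a point): Tip of the first pin of the spanner, at x=+85, y=+32, z=0 mm in the spanner's frame. Pin: 10 mm diameter, 16 mm long, pointing down, tapered to 6 mm diameter over the lowest 4 mm.
- pin_b (a point): Tip of the second pin, at x=+85, y=-32, z=0 mm in the spanner's frame; same shape.
- tail (a point): Underside of the spanner's tail foot (16 mm diameter), at x=-88, y=0, z=0 mm in the spanner's frame.
- turntable: Fixed welding turntable; origin on its vertical axis at bench level. Round plate of 100 mm radius, top at z=52 mm; on it a dark work flange of 80 mm radius, top at z=62 mm, and on that the lock ring. A centre stud of 26 mm diameter reaches z=92 mm; it passes between the arms of the spanner's fork. Two fixed clamps stand on the side of its own +x; the side of its own -x is free for the handle.
- clamp_a (a point): Top of the first aluminium hold-down clamp, 122 mm above the bench, fixed on the turntable 89 mm from its axis, 50 degrees counter-clockwise from its +x. A post 22 mm (radial) x 30 mm with a nose reaching inward to 58 mm from the axis. A handle swept into it is blocked; between the two clamps there is too little room for the turn.
- clamp_b (a point): Top of the second clamp, alike, 50 degrees clockwise from the turntable's +x.
- lockring (a joint): Angle of the lock ring, rad. 0 = loosest, grows when turned clockwise seen from above; tight at its hard stop, 1.1. Starts between 0 and 0.3. Stiff: it takes about 0.4 N m to turn and stays where it is left.
- ring_face (a point): Centre of the lock ring's top face, on the turntable's axis, 80 mm above the bench; turns with the ring. Steel ring 96 mm in diameter, 18 mm thick, with four straight through holes of 14 mm diameter centred 32 mm from the axis on this frame's +x, +y, -x and -y axes (opposite holes 64 mm apart, like the pins). Pins enter at most 16 mm, then the head rests on the ring.
- tray: Fixed shallow aluminium tool tray, outer 258 x 138 x 18 mm, walls and floor 4 mm thick, long side along its x; origin under its centre at bench level. On the side of the turntable away from the spanner's start. A hammer lies 5 to 30 mm beyond its +x end.
- tray_in (a point): Centre of the tray's inner floor, 4 mm above the bench; inner floor 250 x 130 mm, axes as the tray's.
- bar: Dark steel flat bar 150 x 25 x 12 mm beside the spanner, roughly parallel, its near edge about 60 mm from the spanner's centre line; leave alone. Origin under its centre.
- wrench: Open-ended wrench 180 mm long, 38 mm wide, 8 mm thick, beside the spanner, roughly parallel, its near edge about 60 mm from the spanner's centre line; leave alone. Origin under its centre.
- hammer: Hammer 190 mm long lying across the tray's +x end, 26 mm high; leave alone. Origin under its middle.
- sprayer: White spray bottle, 68 mm diameter, 169 mm tall, in the row behind the turntable; leave alone.
- upright: Dark steel rod of 26 mm diameter, 133 mm tall, on a 60 mm square foot, in the row behind the turntable; leave alone.
- spool: Spool of copper-coloured wire, 90 mm diameter, 50 mm tall, in the row behind the turntable; leave alone.

How it is judged:
On the way, in this order (a step that is already met when the one before it is completed fails the run):
1. both pins at least 6 mm deep in holes of the lock ring, before it is turned (z of each of pin_a, pin_b in the frame of ring_face below -0.006 m and horizontal distance between each of pin_a, pin_b and ring_face below 0.042 m and value of joint lockring below 0.5 rad), for 0.1 s.
2. lock ring turned to its stop, with both pins still in the holes (z of each of pin_a, pin_b in the frame of ring_face below -0.004 m and horizontal distance between each of pin_a, pin_b and ring_face below 0.042 m and value of joint lockring above 1 rad), for 0.1 s.
At the end, for the whole second after the job is handed in: The lock ring is within 0.1 rad of its stop (joint above 1.0) and the spanner stands at rest and level in the tray: both pin tips and the tail foot within 6 mm of the tray's inner floor height and inside its walls (value of joint lockring above 1 rad and x of pin_a in the frame of tray_in between -0.122 and 0.122 m and y of pin_a in the frame of tray_in between -0.062 and 0.062 m and z of each of pin_a, pin_b, tail in the frame of tray_in below 0.006 m and x of pin_b in the frame of tray_in between -0.122 and 0.122 m and y of pin_b in the frame of tray_in between -0.062 and 0.062 m and x of tail in the frame of tray_in between -0.122 and 0.122 m and y of tail in the frame of tray_in between -0.062 and 0.062 m and angle between spanner's own z axis and vertical below 0.1 rad and linear speed of spanner below 0.02 m/s); the robot touches nothing.
It fails at once if the lock ring is turned without both pins in its holes ((velocity of joint lockring above 0.2 rad/s or velocity of joint lockring below -0.2 rad/s) and not (z of each of pin_a, pin_b in the frame of ring_face below -0.002 m and horizontal distance between each of pin_a, pin_b and ring_face below 0.042 m)).
It fails at once if the spanner is dropped or banged into the tray (over 60 N) (contact force between spanner and tray above 60 N).
It fails at once if another tool or piece of stock is shifted by more than 25 mm (distance of any of bar, wrench, hammer, sprayer, upright, spool from where it was at the start of the episode above 0.025 m).
It also fails if it takes over 54 s, if anything falls off the work surface, if the arm or the gripper's body presses on something with over 40 N, if the wrist force passes 120 N, or if a joint passes its speed limit or range.

## Working session

There is one attempt and no reset: what is moved stays moved. The work goes in short steps, each a Python script; the robot and the scene stay as the last script left them, time stands still between calls to the robot, and variables do not carry over. Pictures are saved under pics/ and viewed, at most 10 in all, crops included, and the job is handed in when it is done.

```bash
ls; mkdir -p pics; python3 - <<'E'
from station import arm, snapshot, camera_info
import cv2,numpy as np
for n in("top","side"):
    cv2.imwrite(f"pics/{n}0.png",snapshot(n)); c=camera_info(n); print(n,{k:np.round(v,3).tolist() for k,v in c.items()})
print(camera_info("wrist")); print(arm.read_time(),arm.read_eef_rot())
E
```

```text
pics
top {'fx': 419.714, 'fy': 419.714, 'cx': 280.666, 'cy': 206.912, 'dist_coeffs': [-0.065, 0.0, 0.0, 0.0, 0.0], 'R': [[-0.011, -1.0, 0.003], [-0.998, 0.01, -0.064], [0.064, -0.004, -0.998]], 't': [0.004, 0.582, 1.288]}
side {'fx': 439.967, 'fy': 439.967, 'cx': 274.908, 'cy': 205.201, 'dist_coeffs': [-0.128, 0.0, 0.0, 0.0, 0.0], 'R': [[0.955, -0.295, 0.002], [-0.218, -0.707, -0.673], [0.2, 0.642, -0.74]], 't': [-0.538, 0.18, 1.308]}
{'fx': 345.8654969199725, 'fy': 345.8654969199725, 'cx': 281.7153253439273, 'cy': 207.3991690065228, 'dist_coeffs': array([-0.07186169,  0.        ,  0.        ,  0.        ,  0.        ]), 'T_tool_cam': array([[ 7.12655503e-04, -9.61832863e-01, -2.73636686e-01,
         6.95859851e-02],
       [ 9.99999680e-01,  7.85224115e-04, -1.55677529e-04,
         3.31857426e-04],
       [ 3.64601888e-04, -2.73636488e-01,  9.61833114e-01,
        -6.92345292e-02],
       [ 0.00000000e+00,  0.00000000e+00,  0.00000000e+00,
         1.00000000e+00]])}
0.1 [ 2.26882608e-01  9.73921422e-01 -1.12981017e-03 -2.62824423e-04]
```

View pics/top0.png

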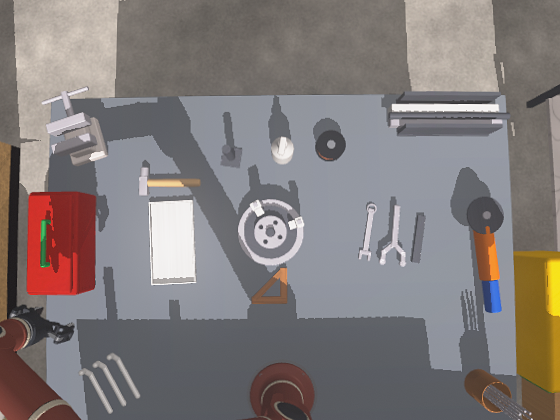

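View pics/side0.png

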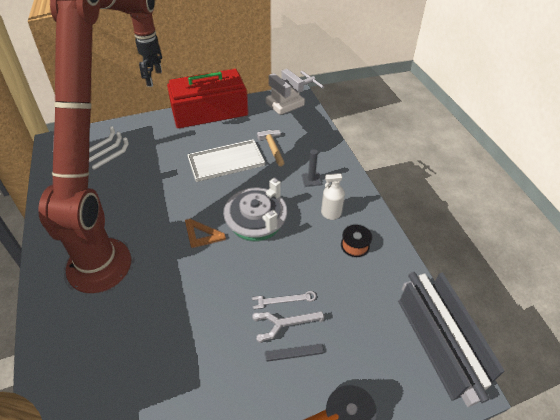

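Top view: spanner at about (394,235) with its fork down (towards the robot), wrench at (367,233), bar at (418,238). The ring is at (270,232), with clamps at (257,208) and (296,222). The tray is at (173,241), and the hammer lies at its far end, around row 182.

```bash
cat > h.py <<'E'
from station import arm, snapshot, camera_info, ticket
import cv2, numpy as np
from scipy.spatial.transform import Rotation as Ro
def cam(n):
    c=camera_info(n); K=np.array([[c['fx'],0,c['cx']],[0,c['fy'],c['cy']],[0,0,1]]); d=np.array(c['dist_coeffs'])
    if n=='wrist':
        T=np.eye(4); T[:3,:3]=Ro.from_quat(arm.read_eef_rot()).as_matrix(); T[:3,3]=arm.read_tool_pos()
        M=T@c['T_tool_cam']; return K,d,M[:3,:3],M[:3,3]
    R=np.array(c['R']); return K,d,R.T,-R.T@np.array(c['t'])
def cast(C,px,z):
    K,d,R,o=C
    u=cv2.undistortPoints(np.float64(px).reshape(-1,1,2),K,d).reshape(-1,2)
    v=np.c_[u,np.ones(len(u))]@R.T
    return o+v*((z-o[2])/v[:,2])[:,None]
def proj(C,X):
    K,d,R,o=C
    return cv2.projectPoints(np.float64(X).reshape(-1,1,3),cv2.Rodrigues(R.T)[0],-R.T@o,K,d)[0].reshape(-1,2)
def quat(phi):
    "tool pointing down, tool y (closing line) at heading phi+90deg, tool x at heading phi"
    c,s=np.cos(phi),np.sin(phi)
    return Ro.from_matrix(np.array([[c,s,0],[s,-c,0],[0,0,-1]])).as_quat()
E
python3 - <<'E'
from h import *
C=cam('top'); im=cv2.imread('pics/top0.png')
g=cv2.cvtColor(im,cv2.COLOR_BGR2GRAY)
print('tray corners',cast(C,[[151,201],[195,199],[196,283],[152,285]],.018).round(3).tolist())
print('ring',cast(C,[[270,232]],.08).round(3),'clamps',cast(C,[[257,208],[296,222]],.122).round(3).tolist())
print('spanner tail, fork base, tips',cast(C,[[396,200],[394,243],[383,262],[404,262]],.03).round(3).tolist())
print('wrench,bar',cast(C,[[372,206],[361,256],[420,214],[415,261]],.01).round(3).tolist())
v=[cv2.resize(im[185:300,140:340],None,fx=4,fy=4,interpolation=cv2.INTER_CUBIC)]
cv2.imwrite('pics/crop.png',v[0])
for phi in np.arange(-3.1,3.2,.4):
    q=arm.ik([.58,-.38,.25],quat(phi)); print(round(phi,2),None if q is None else np.round(q,2))
E
```

```text
tray corners [[0.605, 0.403, 0.018], [0.61, 0.265, 0.018], [0.35, 0.262, 0.018], [0.344, 0.399, 0.018]]
ring [[0.505 0.03  0.08 ]] clamps [[0.573, 0.066, 0.122], [0.532, -0.046, 0.122]]
spanner tail, fork base, tips [[0.599, -0.361, 0.03], [0.466, -0.351, 0.03], [0.409, -0.316, 0.03], [0.408, -0.381, 0.03]]
wrench,bar [[0.583, -0.29, 0.01], [0.427, -0.252, 0.01], [0.556, -0.442, 0.01], [0.409, -0.422, 0.01]]
-3.1 [ 0.46  0.74  0.18  1.35 -0.14  1.06  2.27]
-2.7 [ 0.49  0.73  0.11  1.35 -0.08  1.06  2.63]
-2.3 [ 1.05  0.98 -1.15  1.33  0.88  1.38  2.33]
-1.9 [ 0.06  0.98  1.13  1.37 -0.88  1.34 -2.27]
-1.5 [ 0.06  0.98  1.13  1.37 -0.88  1.34 -1.87]
-1.1 [ 0.06  0.98  1.13  1.37 -0.88  1.34 -1.47]
-0.7 [ 0.06  0.98  1.13  1.37 -0.88  1.34 -1.07]
-0.3 [ 0.09  0.93  1.02  1.37 -0.8   1.28 -0.72]
0.1 [ 0.1   0.92  0.99  1.36 -0.77  1.26 -0.34]
0.5 [ 0.11  0.9   0.95  1.36 -0.74  1.24  0.04]
0.9 [ 0.13  0.88  0.89  1.36 -0.69  1.22  0.4 ]
1.3 [ 0.17  0.85  0.79  1.36 -0.61  1.18  0.74]
1.7 [ 0.22  0.81  0.66  1.36 -0.51  1.14  1.07]
2.1 [ 0.3   0.78  0.49  1.36 -0.38  1.1   1.37]
2.5 [ 0.37  0.75  0.34  1.35 -0.26  1.08  1.68]
2.9 [ 0.42  0.74  0.24  1.35 -0.18  1.07  2.02]
```

```bash
python3 - <<'E'
from h import *
import pickle
def look(xy,phi,z,name):
    p=np.array([*xy,z]); p[:2]-=.055*np.array([np.cos(phi),np.sin(phi)])
    arm.movep(p,quat(phi)); C=cam('wrist'); im=snapshot('wrist')
    cv2.imwrite(f'pics/{name}.png',im); pickle.dump(C,open(name+'.pkl','wb')); print(arm.read_time(),np.round(arm.read_joint_positions(),2))
look([.505,.03],1.57,.30,'ring1')
look([.505,-.355],0.0,.27,'span1')
cv2.imwrite('pics/both.png',np.hstack([cv2.resize(cv2.imread(f'pics/{n}.png')[0:420,80:480],(400,420)) for n in('ring1','span1')]))
E
```

```text
2.45 [-0.27  0.42  0.4   1.85 -0.2   0.92  0.22]
3.7667 [ 0.16  0.64  0.78  1.71 -0.52  1.01 -0.44]
```

View pics/both.png

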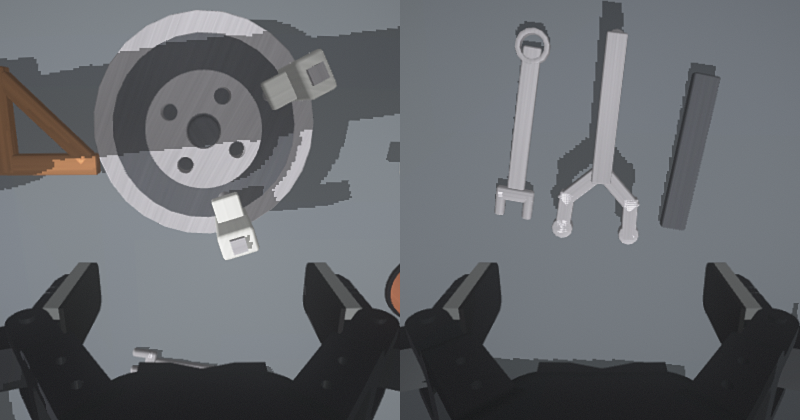

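Left half (ring): holes at about (169,112), (222,96), (237,149) and (186,165), stud at (204,131), all with 80 px cropped off the columns. Right half (spanner): tail end at (617,33), pin bosses at (563,229) and (628,236). I'll refine these with contours.

```bash
python3 - <<'E'
from h import *
import pickle
C=pickle.load(open('ring1.pkl','rb')); g=cv2.imread('pics/ring1.png',0)
def dark(x,y,r=13):
    p=g[y-r:y+r+1,x-r:x+r+1]; t=(int(p.min())+int(np.percentile(p,75)))/2
    m=(p<min(t,np.percentile(p,40))).astype(np.uint8)
    n,l,s,c=cv2.connectedComponentsWithStats(m); k=l[r,r] or 1
    return [x-r+c[k][0],y-r+c[k][1]],s[k,4]
H=[dark(x+80,y) for x,y in((169,112),(222,96),(237,149),(186,165))]; print(H)
W=cast(C,[h[0] for h in H],.080)[:,:2]; c=W.mean(0)
ang=np.arctan2(*(W-c).T[::-1]); print('centre',c.round(4),'r',np.linalg.norm(W-c,axis=1).round(4),'deg',np.degrees(ang).round(1))
print('clamp',cast(C,[[80+320,72],[80+238,244]],.122).round(3))
C=pickle.load(open('span1.pkl','rb')); g=cv2.imread('pics/span1.png',0)
m=(cv2.GaussianBlur(g,(3,3),0)>138).astype(np.uint8)
n,l,s,ce=cv2.connectedComponentsWithStats(m)
for k in range(1,n):
    if s[k,4]>300 and s[k,4]<20000: print(k,s[k],ce[k].round())
k=np.bincount(l[60:160,80+200:80+225].ravel())[1:].argmax()+1
ys,xs=np.where(l==k); P=cast(C,np.c_[xs,ys],.029)[:,:2].astype(np.float32)
print('rect',cv2.minAreaRect(P))
bar=P[P[:,0]>.49]; bar=bar[bar[:,0]<.59]; rows=[(x,b.mean()) for x in np.arange(.49,.585,.005) if len(b:=bar[(bar[:,0]>=x)&(bar[:,0]<x+.005),1])]
print('handle line',np.polyfit(*np.array(rows).T,1),'xr',P[:,0].min(),P[:,0].max(),P[:,1].min(),P[:,1].max())
g2=cv2.cvtColor(cv2.imread('pics/span1.png')[:260,200:360],cv2.COLOR_BGR2RGB)
print('pins z.028',cast(C,[[243,229],[308,236]],.028).round(4))
E
```

```text
[([np.float64(249.1608040201005), np.float64(112.03517587939699)], np.int32(199)), ([np.float64(301.9511111111111), np.float64(95.53333333333333)], np.int32(225)), ([np.float64(315.96907216494844), np.float64(145.1168384879725)], np.int32(291)), ([np.float64(265.04522613065325), np.float64(164.54773869346732)], np.int32(199))]
centre [0.5062 0.0302] r [0.0309 0.031  0.0301 0.0324] deg [ 152.8   60.9  -24.4 -117.5]
clamp [[ 0.586  0.072  0.122]
 [ 0.533 -0.053  0.122]]
1 [ 176   28   53  192 3475] [203. 125.]
2 [ 232   32   88  213 5063] [284. 150.]
rect ((0.491291344165802, -0.3554650545120239), (0.08236697316169739, 0.18483954668045044), 83.83056640625)
handle line [-0.10428187 -0.30439477] xr 0.3961923 0.5837086 -0.38749915 -0.3055534
pins z.028 [[ 0.4108 -0.3159  0.028 ]
 [ 0.404  -0.378   0.028 ]]
```

```bash
python3 - <<'E'
from h import *
import pickle
C=pickle.load(open('ring1.pkl','rb'))
W=cast(C,[[249.16,112.0],[302,95.5],[317,149],[265.05,164.5]],.080)[:,:2]; c=W.mean(0)
a=np.arctan2(*(W-c).T[::-1]); print(c.round(4),np.linalg.norm(W-c,axis=1).round(4),np.degrees(a).round(1))
T=np.degrees(np.mean((a-np.pi/2*np.arange(0,-4,-1)+0)%(2*np.pi))) ; print(T)
phi=-.107; u=np.array([np.cos(phi),np.sin(phi)]); O=np.array([.4925,-.3557])
arm.move_gripper(.55)
arm.movep([*O,.16],quat(phi)); arm.line_to([*O,.080],.12)
print('f',arm.read_ft_force().round(1)); arm.move_gripper(0,80); print('open',arm.read_opening(),arm.read_finger_force(),arm.read_ft_force().round(1))
arm.line_to([*O,.25],.15); print('f',arm.read_ft_force().round(1),arm.read_opening(),arm.read_time())
for d in (152,130,105,88):
    t=np.radians(d); p=c+.085*np.array([np.cos(t),np.sin(t)])
    for z in(.2,.145):
        q=arm.ik([*p,z],quat(t)); print(d,z,None if q is None else np.round(q,2))
E
```

```text
[0.5064 0.0294] [0.0315 0.0316 0.0318 0.0318] [ 151.7   61.9  -27.9 -118.6]
151.79753158942015
f [-0.6  0.4  0.7]
open 0.19321479397106336 78.84289026260376 [-0.5  0.5  5.6]
f [ 0.1  0.1 -3.1] 0.19492555124794927 7.25
152 0.2 [-0.27  0.45  0.08  2.14 -0.07  0.55  0.95]
152 0.145 [-0.26  0.56  0.07  2.19 -0.1   0.4   0.98]
130 0.2 [-0.39  0.49  0.19  2.08 -0.16  0.59  0.61]
130 0.145 [-0.36  0.59  0.16  2.12 -0.21  0.45  0.66]
105 0.2 [-0.49  0.54  0.32  1.99 -0.27  0.65  0.27]
105 0.145 [-0.45  0.63  0.28  2.03 -0.33  0.52  0.32]
88 0.2 [-0.55  0.59  0.44  1.92 -0.37  0.71  0.07]
88 0.145 [-0.51  0.67  0.38  1.96 -0.43  0.58  0.12]
```

```bash
python3 - <<'E'
from h import *
import pickle
t=np.radians(151.8); c=np.array([.5064,.0294]); u=np.array([np.cos(t),np.sin(t)]); p=c+.085*u
arm.movep([*p,.225],quat(t)); C=cam('wrist'); im=snapshot('wrist'); cv2.imwrite('pics/hov.png',im); pickle.dump(C,open('hov.pkl','wb'))
tcp=arm.read_tool_pos(); print(tcp.round(4),arm.read_time())
v=np.array([-u[1],u[0]])
tip=tcp[2]-.080
# predicted: boss tops, tail end top, holes
X=[[*(tcp[:2]-.085*u+s*.032*v),tip+.028] for s in(1,-1)]+[[*(tcp[:2]+.092*u),tip+.031]]+[[*(c+.032*(np.array([np.cos(t+k*np.pi/2),np.sin(t+k*np.pi/2)]))),.08] for k in range(4)]
P=proj(C,X); print(P.round(0).tolist())
b=cv2.resize(im,(800,600))
for q in P*800/560: cv2.drawMarker(b,tuple(int(x) for x in q),(0,0,255),cv2.MARKER_CROSS,10,1)
cv2.imwrite('pics/hovb.png',b)
E
```

```text
[0.4322 0.0684 0.225 ] 8.8833
[[215.0, 448.0], [348.0, 448.0], [280.0, 37.0], [283.0, 291.0], [239.0, 330.0], [283.0, 366.0], [327.0, 330.0]]
```

View pics/hovb.png

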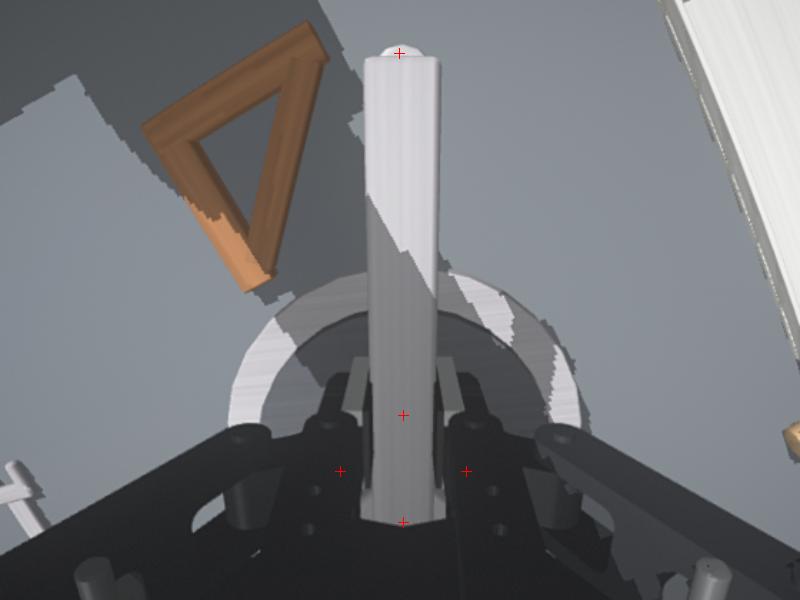

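The spanner is held straight, with its tail edge at row 57 against the 53 I predicted, so it sits about 1 mm towards the head. The camera can't see the fork, so I'll insert it by feel.

```bash
python3 - <<'E'
from h import *
t=np.radians(151.8); c=np.array([.5064,.0294]); u=np.array([np.cos(t),np.sin(t)]); p=c+.0857*u
arm.line_to([*p,.170],.12); f0=arm.read_ft_force(); print(f0.round(1))
for z in np.arange(.162,.1445,-.002):
    arm.line_to([*p,z],.04); f=arm.read_ft_force()-f0
    print(round(z,3),arm.read_tool_pos()[2].round(4),f.round(1),arm.read_wrist_torque().round(2))
    if f[2]>12: break
print(arm.read_time())
E
```

```text
[ 0.3  0.7 -2.4]
0.162 0.1621 [-0.2 -0.1 -1.3] [-0.01  0.08  0.05]
0.16 0.16 [-0.2 -0.1 -1.4] [ 0.05  0.04 -0.  ]
0.158 0.1579 [-0.7 -0.6 -0.4] [0.02 0.11 0.06]
0.156 0.1559 [ 0.1  0.5 -0.1] [ 0.09  0.03 -0.03]
0.154 0.1539 [-0.1 -0.5 -1.5] [ 0.09  0.04 -0.03]
0.152 0.1519 [-0.3 -0.5 -0.4] [-0.02  0.04  0.  ]
0.15 0.1499 [ 0.2 -0.1 -1.2] [0.   0.01 0.  ]
0.148 0.1479 [ 0.2 -0.1 -1.4] [ 0.01  0.07 -0.01]
0.146 0.1459 [ 0.  -0.6 -1.4] [ 0.03  0.04 -0.05]
11.8417
```

Both pins went in about 14 mm with no contact force. Next is the turn, while I watch the moment about the ring axis.

```bash
python3 - <<'E'
from h import *
c=np.array([.5064,.0294]); t0=np.radians(151.8); arm.move_gripper(0,120)
for d in list(range(7,50,7))+list(range(52,76,3)):
    t=t0-np.radians(d); u=np.array([np.cos(t),np.sin(t)]); p=c+.0857*u
    arm.line_to([*p,.1455],.06,ori=quat(t))
    F=arm.read_ft_force(); M=arm.read_wrist_torque(); x=arm.read_tool_pos(); r=x[:2]-c
    Max=M[2]+r[0]*F[1]-r[1]*F[0]
    print(d,'F',F.round(1),'Mz',M[2].round(2),'axis',Max.round(2),'z',x[2].round(4),'t',round(arm.read_time(),1))
    if abs(Max)>2 or np.linalg.norm(F)>35: break
print(arm.read_opening())
E
```

```text
7 F [ 0.7 -0.8 -3.6] Mz 0.05 axis 0.08 z 0.1456 t 12.4
14 F [ 1.9 -2.6 -3.3] Mz 0.06 axis 0.12 z 0.1456 t 12.7
21 F [ 2.6 -1.8 -4.6] Mz 0.09 axis 0.03 z 0.1455 t 13.0
28 F [ 1.8 -2.5 -4.7] Mz 0.17 axis 0.16 z 0.1455 t 13.4
35 F [ 2.9 -4.9 -4. ] Mz 0.15 axis 0.12 z 0.1455 t 13.7
42 F [ 2.1 -3.7 -4. ] Mz 0.19 axis 0.13 z 0.1455 t 14.0
49 F [ 1.8 -4.1 -3.6] Mz 0.3 axis 0.22 z 0.1454 t 14.3
52 F [ 2.7 -5.1 -3.9] Mz 0.24 axis 0.09 z 0.1454 t 14.6
55 F [ 1.8 -4.9 -3.3] Mz 0.25 axis 0.15 z 0.1454 t 14.8
58 F [ 2.3 -5.  -4. ] Mz 0.3 axis 0.13 z 0.1454 t 15.1
61 F [ 1.6 -4.7 -2.5] Mz 0.33 axis 0.2 z 0.1454 t 15.3
64 F [-2.6 -5.5 -1. ] Mz 1.73 axis 1.95 z 0.1449 t 15.6
67 F [-9.1 -7.   4.4] Mz 2.9 axis 3.66 z 0.1447 t 15.8
0.18219019293830138
```

The moment jumped from 0.2 to 3.7 N m at 62–67°, so the ring is at its stop. I'll back off to take the load off, lift, and check.

```bash
python3 - <<'E'
from h import *
c=np.array([.5064,.0294]); arm.pause(.15)
for d in (64.5,62.5,61):
    t=np.radians(151.8-d); u=np.array([np.cos(t),np.sin(t)]); p=c+.0857*u
    arm.line_to([*p,.1455],.05,ori=quat(t)); M=arm.read_wrist_torque(); F=arm.read_ft_force(); print(d,F.round(1),M.round(2))
    if abs(M[2])<.15: break
for z in(.15,.155,.165,.175,.26):
    arm.line_to([*p,z],.1); print(z,arm.read_ft_force().round(1))
im=snapshot('top'); cv2.imwrite('pics/top2.png',im)
# wrist look at the tray with phi=pi/2-ish heading 0/180
w=snapshot('wrist'); cv2.imwrite('pics/w2.png',w)
cv2.imwrite('pics/v2.png',np.hstack([cv2.resize(im[180:300,200:340],(400,343)),cv2.resize(w,(400,343))]))
print(arm.read_time(),arm.read_opening())
E
```

```text
64.5 [-3.4 -6.2 -0.7] [-1.37  0.43  1.98]
62.5 [-0.7 -5.5 -2.9] [-1.14 -0.1   1.04]
61 [ 2.2 -5.8 -3.8] [-1.11 -0.37  0.34]
0.15 [ 0.7 -5.2 -4.5]
0.155 [ 1.3 -4.4 -3.6]
0.165 [-1.1 -0.4 -3.8]
0.175 [-0.6  1.  -3.1]
0.26 [-0.   0.2 -2.7]
18.8333 0.1813284206032457
```

View pics/v2.png

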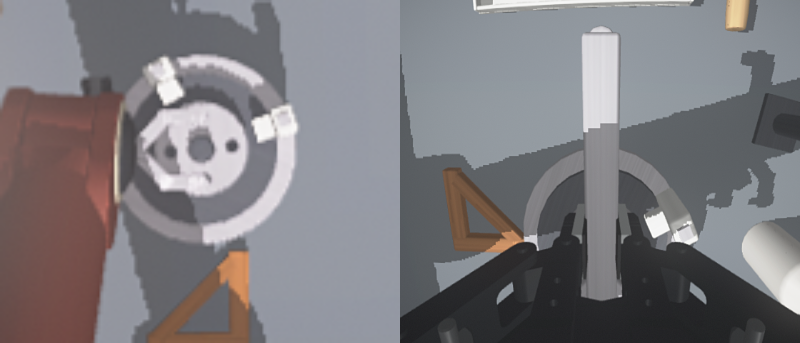

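The ring has turned about 60°: its holes now lie at about (170,151) and (232,145). The spanner is still straight in the grip. Next, the tray.

```bash
python3 - <<'E'
from h import *
O=np.array([.477,.332]); q=quat(np.radians(180.8))
arm.movep([*O,.22],q); arm.line_to([*O,.100],.12); arm.line_to([*O,.090],.03); arm.pause(.2)
f0=arm.read_ft_force(); print(f0.round(1))
for z in np.arange(.089,.0815,-.0005):
    arm.line_to([*O,z],.01); f=arm.read_ft_force()-f0
    print(round(z,4),f.round(1),arm.read_wrist_torque().round(2))
    if f[2]>5: break
print(arm.read_time())
w=snapshot('wrist'); s=snapshot('side')
cv2.imwrite('pics/v3.png',np.hstack([cv2.resize(w,(400,300)),cv2.resize(s[120:200,170:290],(400,267),interpolation=cv2.INTER_CUBIC)[:300] if 0 else cv2.resize(s[110:200,170:290],(400,300),interpolation=cv2.INTER_CUBIC)]))
E
```

```text
[ 0.6  0.6 -4.2]
0.089 [-0.7 -0.   1.2] [-0.02  0.03 -0.  ]
0.0885 [-0.2 -0.1  1.3] [-0.05  0.04 -0.02]
0.088 [-0.1 -1.8  1.1] [-0.04  0.02  0.01]
0.0875 [-0.3 -0.8  0.8] [-0.    0.07  0.06]
0.087 [-0.6 -0.8  0.2] [-0.04  0.09 -0.02]
0.0865 [-0.2 -0.2  1. ] [-0.03  0.06  0.01]
0.086 [-0.4  0.2  0.8] [-0.03  0.02  0.  ]
0.0855 [-0.5 -0.6  0.7] [-0.    0.03 -0.08]
0.085 [-0.5 -0.9  4.3] [-0.03  0.15  0.07]
0.0845 [-2.3 -2.1 10. ] [-0.27  0.41  0.11]
24.0583
```

View pics/v3.png

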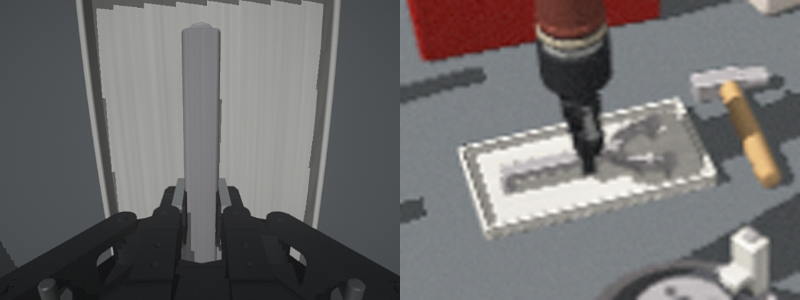

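The spanner is inside the tray and touching its floor: tail end at (200,27) with clear floor around it, and the fork well short of the far wall. I'll release it.

```bash
python3 - <<'E'
from h import *
import pickle
p=arm.read_tool_pos(); arm.line_to([p[0],p[1],.0848],.01)
arm.move_gripper(.45); arm.pause(.2); arm.line_to([p[0],p[1],.20],.1)
u=np.array([np.cos(np.radians(180.8)),np.sin(np.radians(180.8))])
arm.movep([.477+.05,.332,.27],quat(np.radians(180.8))); arm.pause(.3)
C=cam('wrist'); cv2.imwrite('pics/fin.png',snapshot('wrist')); print(arm.read_time(),arm.read_ft_force().round(1))
arm.movep([.477,.45,.32],quat(np.radians(180.8))); s=snapshot('top'); cv2.imwrite('pics/fint.png',s)
cv2.imwrite('pics/v4.png',np.hstack([cv2.resize(cv2.imread('pics/fin.png'),(400,300)),cv2.resize(s[130:310,120:330],(350,300))]))
a=cast(C,[[0,0]],.03)
E
```

```text
27.0417 [-0.6  0.6  0.5]
```

View pics/v4.png

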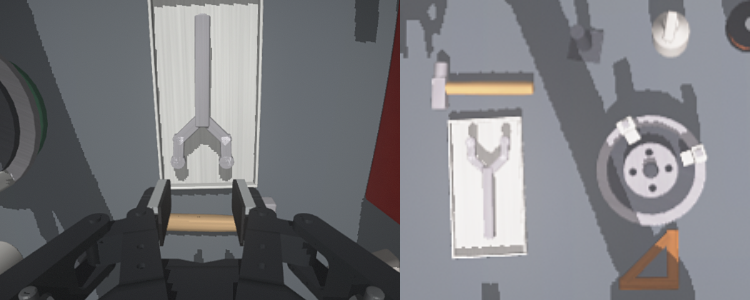

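```bash
python3 -c "
from h import *
print(ticket.finish_job())"
```

```text
the job is handed in; nothing more can be done
None
```

I turned the lock ring clockwise until it hit its stop, left the spanner standing in the tray clear of its walls with the gripper well away, and handed the job in at about 28 s; no verdict came back.

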